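# Unclamp the carved lino block and slide it to the jig's end lip

### The arm

A 6-joint arm with a two-finger parallel gripper is mounted at the origin on a cart in front of the work surface, level with it; the furniture and walls round the work are solid. World frame = base frame: x ahead of the robot, y to its left, z up, the work surface at z = 0. Lengths are in mm, angles in rad, forces in N, time in s.
With the tool pointing down it reaches from about 250 to 725 mm from the base axis. Payload 4 kg.
Tool frame: the origin (TCP) lies at the very end of the fingers, on their centre line; the grasp point (between the pads) lies 19 mm behind it; z points along the fingers, y is the line along which they close (so a half turn about z gives the same grasp; the last joint's range is limited). The gripper opens to 85 mm and grips with 20 to 120 N. Pads are 22 mm wide; open, the fingers measure 114 mm over their backs; the gripper's body (76 mm by 85 mm) begins 54 mm behind the grasp point. The pads swing forward as they close: fully open they stand 13 mm farther back than shut.
Start: joints at [0, 0.241, 0.005, 1.335, 0, 1.571], TCP at [499.999, -0, 231.306] pointing down, gripper open.
Joint ranges: [-2.72, 2.72], [-1.05, 1.87], [-1.09, 1.28], [-1.99, 2.15], [-1.42, 1.44], [-3.14, 3.14]. Speed limits (rad/s): [2.79, 2.79, 3.14, 3.14, 3.14, 3.14].

### API

Orientations are given as a unit quaternion [w, x, y, z].
In Python, from plant import readout, camera, camera_model, workorder gives the robot as it stands.
- The arm moves only by the tool drive_tool, never from a script. Its argument "motion" is a list of rows, each a list of 7 numbers: the closure in counts, from 0 (fully open) to 255 (shut), then the shift along the tool's x, y, z in m, then the turn, a rotation vector about the tool's x, y, z in rad. In form: [[hand, x, y, z, rx, ry, rz], ...]. A call has 1 to 8 rows; each row is the pose to reach, as a shift and turn from the pose commanded when the call began, along the tool's axes at that moment; what a row does not reach only later rows make up. A row lasts 1/12 s, in which the tool goes at most 41.7 mm and 7.16 degrees, less where a joint would pass 70% of its speed; a pose out of reach is approached as far as the arm can. A call with a gripper value outside its range is refused whole. The fingers move at their own pace and stop on an object; "newtons" is the grip in N (left out, the last holds). Time passes only in rows, so rows that repeat a pose let the fingers close. It gives the time, the measured TCP pose, the force, the opening and the grip force at its end, in the units of the state.
- readout.get_state(): the state, without advancing time (a new reading comes with each control period).
- camera(name): name is "scene" or "side" or "wrist"; returns (picture, depth): 384x512x3 uint8, red, green, blue; 384x512 float32, mm along the optical axis (not along the pixel's ray), 0 where there is no reading.
- camera_model(name): a dict with "K" (3x3 intrinsics, pixels), "extrinsics" (4x4, takes a point from world to camera coordinates). Camera axes: x right, y up, looking along -z (the intrinsics and any distortion apply to the point x, -y, -z); pixel columns grow to the right and rows downward; lengths in mm; the calibration is good to about 2 mm. A picture is of the moment at which its call begins: read the wrist's pose just before it. camera_model takes no time and is no camera call; for the wrist camera it gives the pose at the moment of the call.
- workorder.finish_job(): hands the job in; it is judged then, once.
The state is a dict: "time_s": time; "joint_pos": joint angles; "joint_vel": joint speeds; "joint_efforts": joint torques, N m; "tcp_pos": TCP position; "tcp_rot": TCP orientation; "contact_force": force on the tool from outside, world axes, zero at the start; "wrist_torque": the same for the moment, N m; "width": finger opening in mm; "finger_force": force on a finger pad.
Only numpy, scipy, OpenCV 4.12 (cv2) and the standard library are available. Lean on these libraries where they do the work, as an engineer would, in place of code of your own. Each camera call takes 0.05 s, during which the arm holds its last target. There are 200 camera calls.

### The job

The carved lino block is clamped in the wooden bench jig. With a fingertip on its knurled rim, roll the brass thumbwheel anticlockwise (seen from its free end, so the top of the rim travels towards the jig's low end lip) for two full turns, give or take a quarter, to back the jaw off. Only then push the block with a fingertip along the jig, out of the jaws, until its end lies flat against the end lip; do not lift the block and leave the other things on the desk where they are.

Things in the scene. Friction and masses are not known exactly. Their poses are not given: they have to be found in the camera images.
- jig: wooden bench jig fixed to the desk; its board spans x -107..107, y -78..63 mm and is 12 mm thick. Origin on the desk; x runs along the channel that the block slides in, yaw within 0.3 rad of world x. A fence along the whole +y side, inner face y = 45 mm, stands 20 mm above the board. The channel is open at the +x end: a finger can come down there behind the block
- end_lip (a point): point on the inner face of the end lip, at the jig's -x end (near the robot): x = -95, y = 9 mm in the jig's frame, on the board, 12 mm above the desk. The lip is 9 mm high above the board and runs across it (y -76..45 mm)
- jaw_pad (a point): centre of the moving jaw's cork face that clamps the block: at the start x = 50, y = -27 mm in the jig's frame, 24 mm above the desk. Jaw: x 15..85 mm in the jig's frame, top 34.5 mm above the desk. Beyond it stands a fixed screw block (x 18..82, y -76..-58, top 38 mm above the desk)
- block: plywood block with a dark lino face carved with a leaf, 90 (x) x 72 (y) x 22 mm high, about 0.16 kg, lying on the jig's board, top 34 mm above the desk. Origin: centre of its underside; axes as the jig's. At the start it is clamped, centre near x = 50, y = 9 mm in the jig's frame, and cannot be pushed; against the lip its centre is at x = -50 mm
- thumbwheel (a joint): turn of the thumbwheel in rad, about 0.1 at the start (clamped), growing as it is loosened (top of the rim towards the jig's -x end). A full turn is 6.283 and moves jaw and wheel together 3 mm outwards (-y of the jig). Drag about 0.04 N m (2.5 N at the rim); it stays where it is left; stop at 3.5 turns. At the start a dark index line across the rim points up
- wheel_center (a point): centre of the knurled brass thumbwheel: 34 mm diameter, 18 mm wide, axle level along the jig's y axis, 26 mm above the desk (top of the rim 43 mm). At the start at x = 50, y = -102 mm in the jig's frame, outside the board's -y edge. This point's own axes turn with the wheel: take directions from the jig. The top and both sides of the rim are free
- lino_cutter: bystander: lino cutter with dark wooden handle, about 135 mm long and 18 mm thick, lying on the desk; origin under the middle
- eraser: bystander: eraser in a sleeve, 22 x 52 x 13 mm; origin at the underside's centre
- masking_tape: bystander: roll of masking tape lying flat, 94 mm across, 25 mm high; origin at the underside's centre
- capped_jar: bystander: paint jar with black screw cap, 67 mm across, 94 mm high; origin at the underside's centre
- ink_bottle: bystander: small amber bottle lying down, 33 x 82 x 24 mm; origin at the underside's centre
- marker: bystander: marker pen lying down, 17 x 135 x 16 mm; origin at the underside's centre

How it is judged:
By the outcome, as a careful person would: the job done as asked, in the order asked, and still so for the second after the job is handed in, with the robot touching nothing.
It also fails if it takes over 64 s, if anything falls off the work surface, if the arm or the gripper's body presses on something with over 40 N, if the wrist force passes 120 N, or if a joint passes its speed limit or range.

## Working session

There is one attempt and no reset: what is moved stays moved. The work goes in short steps, Python scripts to look and compute and a tool call to move; the robot and the scene stay as the last step left them, time stands still between calls to the robot, and variables do not carry over. Pictures are saved under pics/ and viewed, at most 10 in all, crops included, and the job is handed in when it is done.

Besides the shell and the picture viewer there is one more tool, called after "Call:" as name([rows], argument=value, ...), one row to a line, values as JSON. drive_tool: Moves the arm, as the interface text tells. Its arguments: {"type":"object","properties":{"motion":{"type":"array"},"newtons":{"type":"number"}},"required":["motion"]}

```bash
ls; mkdir -p pics; cat > h.py <<'E'
import numpy as np, cv2
from plant import readout, camera, camera_model, workorder
def look(n, f):
    m=camera_model(n); p,d=camera(n); cv2.imwrite('pics/'+f+'.png',p[:,:,::-1]); np.savez('pics/'+f+'.npz',d=d,K=m['K'],E=m['extrinsics'],p=p); 
def world(f,u,v,r=1):
    z=np.load('pics/'+f+'.npz'); d=z['d']; K=z['K'];E=z['E']
    w=d[v-r:v+r+1,u-r:u+r+1]; D=np.median(w[w>0])
    c=np.array([(u-K[0,2])/K[0,0]*D,-(v-K[1,2])/K[1,1]*D,-D,1]); return (np.linalg.inv(E)@c)[:3]
E
python3 - <<'E'
from h import *
look('scene','s1'); look('side','d1')
print(readout.get_state())
print({k:(np.array(v).tolist()) for k,v in camera_model('scene').items()})
E
```

```text
pics
{'time_s': 0.1, 'joint_pos': array([ 8.62454552e-06,  2.41367536e-01,  3.84455779e-03,  1.33518414e+00,
       -1.23634717e-05,  1.57081156e+00]), 'joint_vel': array([ 0.00106369, -0.00318411,  0.00257022,  0.00012453, -0.00122649,
       -0.00108491]), 'joint_efforts': array([-3.57412864e-04, -3.73140085e+01,  2.53010201e+01,  1.07858295e-02,
        2.43542411e-05, -2.54672034e-05]), 'tcp_pos': array([4.99433332e+02, 5.55071861e-04, 2.30481544e+02]), 'tcp_rot': array([-6.71188603e-04,  7.07108790e-01,  7.07104127e-01, -6.79947009e-04]), 'contact_force': array([ 0.19027882, -0.75283984, -0.29961336]), 'wrist_torque': array([-0.03963274, -0.01042462,  0.00415778]), 'finger_force': 0.0, 'width': 85.24659380565058}
{'K': [[404.78748543270547, 0.0, 257.2803111784372], [0.0, 404.78748543270547, 190.15417394135056], [0.0, 0.0, 1.0]], 'extrinsics': [[0.8213982120242935, -0.5699956951127039, 0.020245612766214165, -474.8537701975155], [0.3809499013230427, 0.5746978701513071, 0.7242924345356062, -216.04520434423662], [-0.4244786802246465, -0.587219946524756, 0.6891956068041968, -761.3970704078846], [0.0, 0.0, 0.0, 1.0]]}
```

View pics/s1.png

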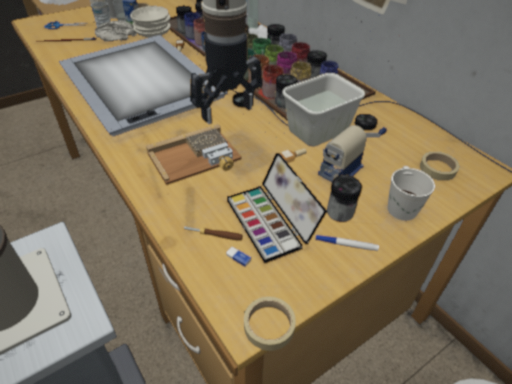

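View pics/d1.png

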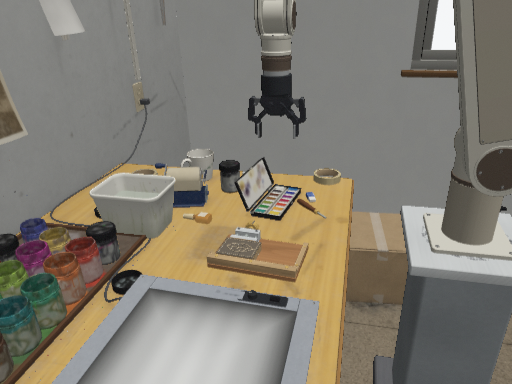

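The scene picture shows the jig at about (150–240, 128–180), with the wheel near (227,165). The side view shows the block at (240,245) and the fence on the left and front.

```bash
python3 - <<'E'
from h import *
look('wrist','w1')
p=cv2.imread('pics/s1.png')[115:190,135:255]; p=cv2.resize(p,None,fx=5,fy=5,interpolation=cv2.INTER_CUBIC)
q=cv2.resize(cv2.imread('pics/w1.png'),(600,450))
o=np.zeros((450,1200,3),np.uint8);o[:375,:600]=p;o[:,600:]=q
cv2.imwrite('pics/c1.png',cv2.resize(o,(800,300)))
for u,v in [(227,165),(212,148),(175,165),(155,165)]: print(u,v,world('s1',u,v).round(1))
E
```

```text
227 165 [544.9  87.5  30.1]
212 148 [547.1 166.3  32.3]
175 165 [444.2 181.5  10.7]
155 165 [402.1 212.8   8.2]
```

View pics/c1.png

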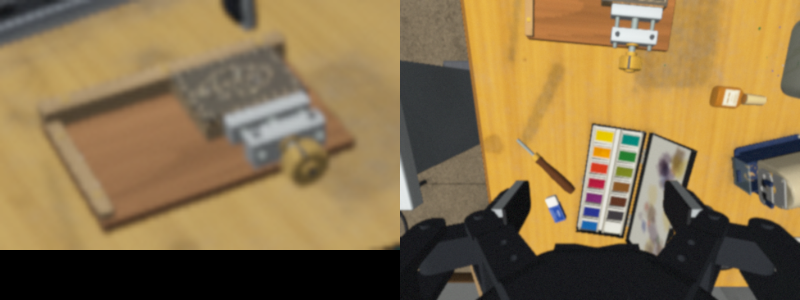

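The crop shows the jig at left in both views. In the wrist picture image-up is world +y, and the wheel is at about (293,78). I'll move closer with the fingers shut.

Call:
drive_tool([
  [255,0.03,0.02,0.02,0,0,0],
  [255,0.06,0.03,0.04,0,0,0],
  [255,0.07,0.045,0.06,0,0,0],
  [255,0.07,0.045,0.06,0,0,0],
  [255,0.07,0.045,0.06,0,0,0],
], newtons=20)

```text
time_s: 0.57
tcp_pos: [543.9, 70.3, 169.4]
tcp_rot: [-0.001, 0.707, 0.708, -0.002]
contact_force: [-0.3, -0.4, -0.5]
width: 26.0
finger_force: 0.0
```

```bash
python3 - <<'E'
from h import *
s=readout.get_state(); print(s['tcp_pos'],s['tcp_rot'],s['width'],s['contact_force'])
look('wrist','w2'); m=camera_model('wrist'); print(np.linalg.inv(m['extrinsics'])[:3].round(3))
cv2.imwrite('pics/w2b.png',cv2.resize(cv2.imread('pics/w2.png'),(800,600)))
E
```

```text
[543.85604593  70.34302018 169.43208656] [-0.0012856   0.70661428  0.70759518 -0.00191706] 25.9881391534051 [-0.26175143 -0.43778046 -0.4664346 ]
[[ 1.00000e+00  0.00000e+00  1.00000e-03  5.44581e+02]
 [-0.00000e+00  9.65000e-01  2.61000e-01  1.33988e+02]
 [-1.00000e-03 -2.61000e-01  9.65000e-01  3.13733e+02]]
```

View pics/w2b.png

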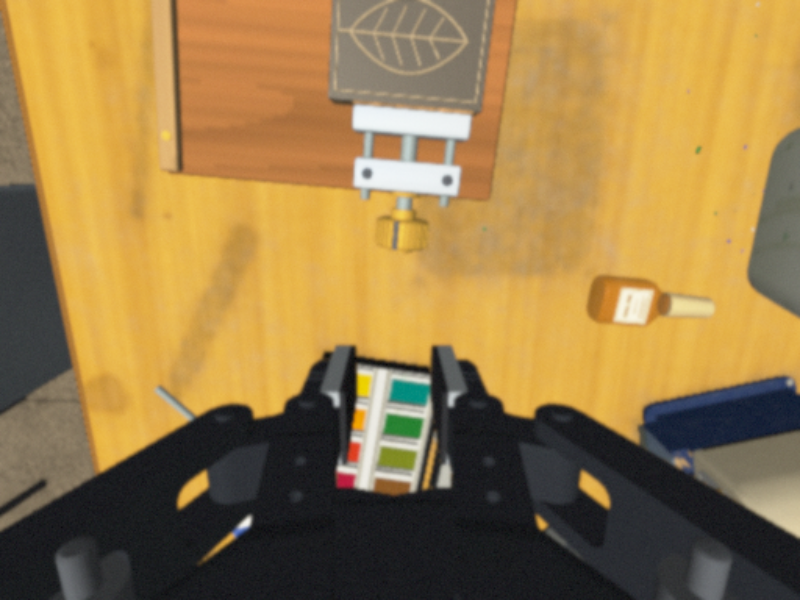

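The wheel shows at (402,232) in the enlarged view with its index line up. The board's front edge runs (178,172)→(490,199), the screw block's near top edge (355,187)→(460,194), and the block's near top edge (331,98)→(481,108).

```bash
cat >> h.py <<'E'
def plane(f,u,v,z):
    Z=np.load('pics/'+f+'.npz'); K=Z['K'];M=np.linalg.inv(Z['E'])
    d=M[:3,:3]@np.array([(u-K[0,2])/K[0,0],-(v-K[1,2])/K[1,1],-1]); o=M[:3,3]
    return o+d*(z-o[2])/d[2]
E
python3 - <<'E'
from h import *
s=512/800
pts={'board R(107,-78)':(491,199,12,107,-78),'lip corner(-107,-76..)':(160,170,21,-107,-76),'lip in(-95,-76)':(181,171,21,-95,-76),'SB L(18,-76)':(355,187,38,18,-76),'SB R(82,-76)':(460,194,38,82,-76),
'jawL(15,-27-?)':(354,104,34.5,15,-27),'jawR':(471,114,34.5,85,-27),'blkL(5,-27)':(331,98,34,5,-27),'blkR(95,-27)':(481,110,34,95,-27),'wheel top(50,-102)':(402,231,43,50,-102)}
A=[];B=[]
for k,(u,v,z,x,y) in pts.items():
    w=plane('w2',u*s,v*s,z); print(k,w.round(1),world('w2',int(u*s),int(v*s)).round(1)); A.append((x,y));B.append(w[:2])
A=np.array(A,float);B=np.array(B)
a=A-A.mean(0);b=B-B.mean(0)
th=np.arctan2((a[:,0]*b[:,1]-a[:,1]*b[:,0]).sum(),(a*b).sum())
R=np.array([[np.cos(th),-np.sin(th)],[np.sin(th),np.cos(th)]]); t=B.mean(0)-R@A.mean(0)
print('yaw',th,'t',t); print('resid',(B-(A@R.T+t)).round(1).tolist())
for n,q in dict(wheel=(50,-102),behind=(125,9),lipend=(-50,9)).items(): print(n,(R@q+t).round(1))
E
```

```text
board R(107,-78) [608.3 118.6  12. ] [ 6.106e+02  1.183e+02 -1.000e-01]
lip corner(-107,-76..) [395.3 136.9  21. ] [385.3 137.9   2.2]
lip in(-95,-76) [408.5 136.3  21. ] [405.5 136.8  16.1]
SB L(18,-76) [520.4 127.   38. ] [520.2 127.6  37.5]
SB R(82,-76) [583.9 122.9  38. ] [587.2 122.   12.1]
jawL(15,-27-?) [520.6 173.9  34.5] [519.9 174.6  33.1]
jawR [589.  168.5  34.5] [588.5 169.3  34.5]
blkL(5,-27) [507.2 177.2  34. ] [506.5 177.8  34.2]
blkR(95,-27) [594.8 170.7  34. ] [594.  171.1  34. ]
wheel top(50,-102) [548.8 101.2  43. ] [548.5 101.9  42.8]
yaw -0.07300078538625064 t [506.55003231 204.22832627]
resid [[0.7, -0.1], [1.0, 0.7], [2.3, 1.0], [1.4, -0.1], [1.1, 0.5], [1.0, -2.3], [-0.4, -2.6], [-2.4, 0.3], [-4.5, 0.4], [-0.2, 2.3]]
wheel [549.   98.9]
behind [631.9 204.1]
lipend [457.3 216.9]
```

Call:
drive_tool([
  [255,0.015,0.01,0.03,0,0,0.075],
  [255,0.026,0.02,0.06,0,0,0.075],
  [255,0.026,0.02,0.09,0,0,0.075],
  [255,0.026,0.02,0.11,0,0,0.075],
  [255,0.026,0.02,0.11,0,0,0.075],
  [255,0.026,0.02,0.11,0,0,0.075],
])

```text
time_s: 1.12
tcp_pos: [564.4, 95.1, 61.8]
tcp_rot: [-0.0, 0.734, 0.68, -0.001]
contact_force: [0.1, -0.3, 0.3]
width: -0.3
finger_force: 0.0
```

```bash
python3 - <<'E'
from h import *
s=readout.get_state(); print(s['tcp_pos'],s['tcp_rot'],s['width'],s['contact_force'])
look('wrist','w3'); look('side','d3')
a=cv2.imread('pics/w3.png')[150:384,130:390];b=cv2.imread('pics/d3.png')[180:280,190:320]
o=np.zeros((520,800,3),np.uint8);a=cv2.resize(a,(400,360));b=cv2.resize(b,(400,308),interpolation=cv2.INTER_CUBIC)
o[:360,:400]=a;o[:308,400:]=b;cv2.imwrite('pics/c3.png',o)
E
```

```text
[564.38782783  95.05897399  61.79708167] [-2.96098117e-04  7.33535651e-01  6.79650669e-01 -5.73976755e-04] -0.34052435573119993 [ 0.07948654 -0.27219952  0.34995739]
```

View pics/c3.png

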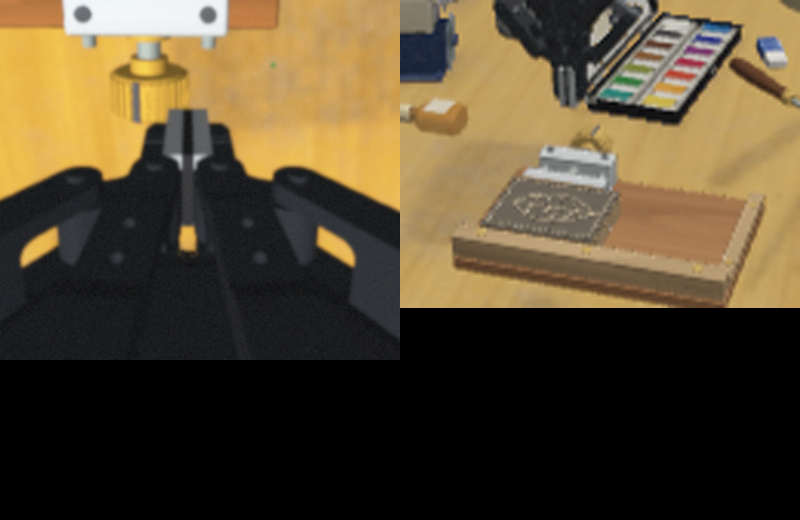

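Fingertip (≈18 mm thick when shut) is over the wheel, about 16 mm on its +x side, as planned. Start a first stroke and check the force halfway.

Call:
drive_tool([
  [255,0,0.0045,0.012,0,0,0],
  [255,0,0.0045,0.022,0,0,0],
  [255,0,0.0015,0.022,0,0,0],
  [255,0,-0.0015,0.021,0,0,0],
  [255,0,-0.0045,0.0205,0,0,0],
  [255,0,-0.0075,0.0202,0,0,0],
  [255,0,-0.0115,0.0202,0,0,0],
  [255,0,-0.0155,0.0202,0,0,0],
])

```text
time_s: 1.88
tcp_pos: [551.1, 96.8, 42.8]
tcp_rot: [0.002, 0.733, 0.68, 0.001]
contact_force: [3.3, -3.3, 6.2]
width: -0.2
finger_force: 2.8
```

Call:
drive_tool([
  [255,0,-0.004,0.0005,0,0,0],
  [255,0,-0.008,0.0005,0,0,0],
  [255,0,-0.012,0.001,0,0,0],
  [255,0,-0.016,0.0025,0,0,0],
  [255,0,-0.02,0.0045,0,0,0],
  [255,0,-0.022,-0.01,0,0,0],
  [255,0,0,-0.022,0,0,0],
  [255,0,0.016,-0.02,0,0,0],
])

```text
time_s: 2.55
tcp_pos: [565.7, 96.6, 63.5]
tcp_rot: [0.0, 0.733, 0.68, 0.001]
contact_force: [1.7, -0.9, 0.7]
width: -0.1
finger_force: 0.0
```

```bash
python3 - <<'E'
from h import *
s=readout.get_state(); print(s['tcp_pos'],s['contact_force'])
look('wrist','w4')
a=cv2.imread('pics/w4.png')[140:270,180:310]
cv2.imwrite('pics/c4.png',cv2.resize(a,(520,520),interpolation=cv2.INTER_CUBIC))
E
```

```text
[565.73202742  96.62250363  63.4637677 ] [ 1.66744164 -0.86910901  0.72832804]
```

View pics/c4.png

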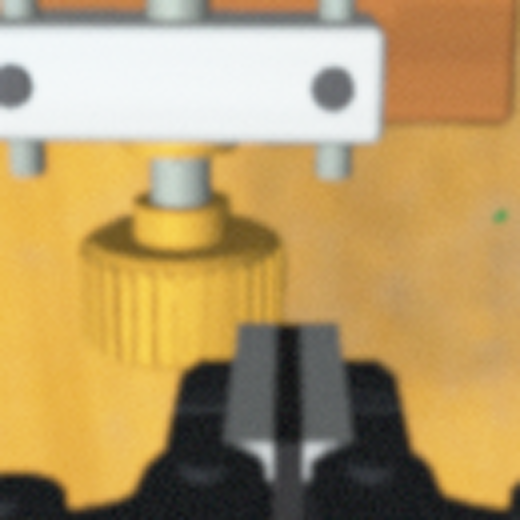

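The index line has left the top (the line-free rim is at crop (180,300)), so the wheel is rolling. Continue with another stroke.

Call:
drive_tool([
  [255,0,0.004,0.016,0,0,0],
  [255,0,0.004,0.0235,0,0,0],
  [255,0,-0.002,0.0215,0,0,0],
  [255,0,-0.008,0.0205,0,0,0],
  [255,0,-0.016,0.0205,0,0,0],
  [255,0,-0.024,0.0205,0,0,0],
  [255,0,-0.03,0.022,0,0,0],
  [255,0,-0.036,0.0245,0,0,0],
])

```text
time_s: 3.27
tcp_pos: [530.1, 98.4, 38.5]
tcp_rot: [0.001, 0.733, 0.68, 0.001]
contact_force: [0.6, 0.1, 0.3]
width: 0.1
finger_force: 0.1
```

Call:
drive_tool([
  [255,0,-0.002,-0.01,0,0,0],
  [255,0,0.018,-0.025,0,0,0],
  [255,0,0.036,-0.0245,0,0,0],
  [255,0,0.036,-0.0245,0,0,0],
])

```text
time_s: 3.6
tcp_pos: [568.3, 96.3, 62.6]
tcp_rot: [0.001, 0.733, 0.68, 0.002]
contact_force: [1.6, 1.5, -0.1]
width: -0.1
finger_force: 0.0
```

```bash
cat >> h.py <<'E'
def prof(f):
    p=np.load('pics/'+f+'.npz')['p'].astype(float)
    r=p[207:218,196:256].mean((0))  # rows of the rim, cols
    print(f,'R-B by col:',(r[:,0]-r[:,2]).round().astype(int).tolist())
    c=p[170:240,222:228].mean(1); print('column RminusB rows170-240:',(c[:,0]-c[:,2]).round().astype(int).tolist())
E
python3 - <<'E'
from h import *
s=readout.get_state(); print(s['tcp_pos'],s['contact_force'])
look('wrist','w5'); prof('w4'); prof('w5')
E
```

```text
[568.32360782  96.29450599  62.62724643] [ 1.6099146   1.51331867 -0.14522197]
w4 R-B by col: [154, 154, 154, 154, 152, 151, 152, 154, 151, 150, 155, 156, 148, 147, 158, 160, 158, 154, 160, 162, 163, 159, 155, 160, 161, 162, 160, 160, 161, 160, 159, 158, 159, 159, 155, 152, 152, 153, 152, 151, 148, 145, 144, 147, 150, 142, 134, 142, 149, 137, 142, 152, 140, 135, 123, 116, 120, 121, 119, 116]
column RminusB rows170-240: [-4, -4, -4, -3, 10, 60, 120, 151, 134, 80, 25, 1, -2, -3, -2, -3, -4, -3, -3, -2, 2, 23, 82, 144, 159, 163, 162, 163, 162, 162, 161, 153, 124, 95, 100, 126, 148, 152, 154, 156, 161, 161, 162, 162, 162, 161, 162, 162, 160, 161, 161, 161, 162, 162, 161, 161, 162, 162, 162, 160, 156, 145, 122, 102, 86, 78, 72, 64, 57, 51]
w5 R-B by col: [153, 151, 151, 150, 145, 147, 153, 154, 150, 155, 158, 157, 150, 153, 158, 159, 156, 153, 155, 158, 156, 155, 154, 155, 154, 154, 152, 154, 155, 154, 149, 148, 147, 149, 149, 145, 142, 138, 139, 141, 139, 131, 126, 132, 135, 131, 137, 140, 137, 139, 125, 119, 123, 122, 120, 119, 116, 114, 113, 110]
column RminusB rows170-240: [-4, -4, -4, -4, 5, 46, 105, 139, 126, 78, 28, 6, 2, 3, 2, 2, 3, 2, 1, 0, 0, 3, 15, 50, 103, 143, 151, 154, 153, 154, 153, 152, 149, 132, 104, 88, 100, 126, 142, 147, 150, 154, 158, 159, 160, 159, 158, 158, 158, 158, 160, 158, 158, 157, 158, 157, 158, 159, 158, 158, 154, 143, 127, 106, 86, 75, 69, 64, 57, 50]
```

Call:
drive_tool([
  [255,0,0.004,0.016,0,0,0],
  [255,0,0.004,0.0235,0,0,0],
  [255,0,-0.002,0.0215,0,0,0],
  [255,0,-0.008,0.0205,0,0,0],
  [255,0,-0.016,0.0205,0,0,0],
  [255,0,-0.024,0.0205,0,0,0],
  [255,0,-0.03,0.022,0,0,0],
  [255,0,-0.036,0.0245,0,0,0],
])

```text
time_s: 4.32
tcp_pos: [530.2, 98.2, 38.7]
tcp_rot: [0.002, 0.733, 0.68, 0.001]
contact_force: [0.8, 0.4, 0.6]
width: -0.3
finger_force: 0.1
```

Call:
drive_tool([
  [255,0,-0.002,-0.01,0,0,0],
  [255,0,0.018,-0.025,0,0,0],
  [255,0,0.036,-0.0245,0,0,0],
  [255,0,0.036,-0.0245,0,0,0],
  [255,0,0.036,-0.0245,0,0,0],
])

```text
time_s: 4.73
tcp_pos: [565.0, 96.0, 61.2]
tcp_rot: [-0.0, 0.733, 0.68, -0.0]
contact_force: [-0.3, -0.5, 0.2]
width: -0.4
finger_force: 0.0
```

```bash
python3 - <<'E'
from h import *
s=readout.get_state(); print(s['tcp_pos'],s['contact_force'])
look('wrist','w6'); prof('w6')
o=[cv2.imread(f'pics/w{i}.png')[150:250,180:280] for i in (4,5,6)]
cv2.imwrite('pics/c6.png',cv2.resize(np.hstack(o),(798,266),interpolation=cv2.INTER_CUBIC))
E
```

```text
[565.02964255  96.02162274  61.22954364] [-0.34039345 -0.53515333  0.20723462]
w6 R-B by col: [153, 154, 155, 154, 153, 152, 146, 117, 63, 24, 27, 78, 131, 148, 147, 150, 151, 149, 142, 141, 148, 149, 147, 145, 144, 146, 145, 145, 144, 145, 146, 145, 144, 142, 142, 142, 142, 139, 138, 139, 139, 139, 137, 132, 131, 134, 138, 127, 125, 134, 135, 127, 133, 137, 127, 127, 131, 128, 123, 119]
column RminusB rows170-240: [-4, -4, -4, -2, 25, 85, 137, 152, 127, 71, 20, -1, -4, -4, -3, -3, -4, -3, -4, -3, -4, -4, -3, 2, 15, 63, 132, 160, 164, 163, 163, 164, 164, 163, 162, 143, 105, 89, 108, 134, 149, 153, 156, 161, 161, 162, 162, 161, 163, 164, 161, 160, 160, 160, 160, 161, 161, 161, 161, 158, 156, 147, 130, 112, 95, 81, 70, 64, 58, 53]
```

View pics/c6.png

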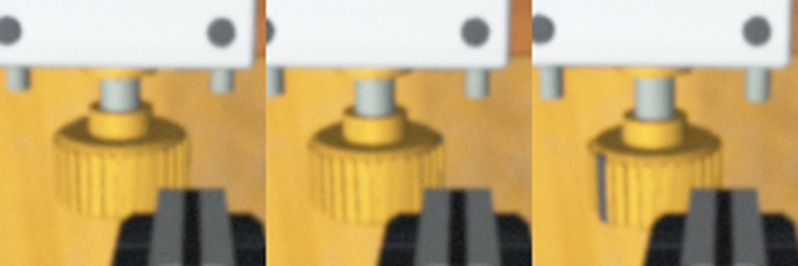

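Index line at crop (601,185), about 54° past the top, so roughly 415° so far (≈138° per stroke; the outward travel agrees). Two more strokes.

Call:
drive_tool([
  [255,0,0.004,0.016,0,0,0],
  [255,0,0.004,0.0235,0,0,0],
  [255,0,-0.002,0.0215,0,0,0],
  [255,0,-0.008,0.0205,0,0,0],
  [255,0,-0.016,0.0205,0,0,0],
  [255,0,-0.024,0.0205,0,0,0],
  [255,0,-0.03,0.022,0,0,0],
  [255,0,-0.036,0.0245,0,0,0],
])

```text
time_s: 5.45
tcp_pos: [530.6, 98.2, 38.8]
tcp_rot: [0.002, 0.733, 0.68, 0.001]
contact_force: [0.1, 0.6, 1.1]
width: -0.1
finger_force: 0.3
```

Call:
drive_tool([
  [255,0,-0.002,-0.01,0,0,0],
  [255,0,0.018,-0.025,0,0,0],
  [255,0,0.036,-0.0245,0,0,0],
  [255,0,0.036,-0.0245,0,0,0],
  [255,0,0.036,-0.0245,0,0,0],
])

```text
time_s: 5.87
tcp_pos: [565.1, 96.0, 61.2]
tcp_rot: [-0.0, 0.733, 0.68, -0.0]
contact_force: [-1.1, -0.4, -0.2]
width: 0.1
finger_force: 0.0
```

Call:
drive_tool([
  [255,0,0.004,0.016,0,0,0],
  [255,0,0.004,0.0235,0,0,0],
  [255,0,-0.002,0.0215,0,0,0],
  [255,0,-0.008,0.0205,0,0,0],
  [255,0,-0.016,0.0205,0,0,0],
  [255,0,-0.024,0.0205,0,0,0],
  [255,0,-0.03,0.022,0,0,0],
  [255,0,-0.036,0.0245,0,0,0],
])

```text
time_s: 6.53
tcp_pos: [530.4, 98.2, 38.7]
tcp_rot: [0.002, 0.733, 0.68, 0.001]
contact_force: [1.1, -0.1, 1.6]
width: 0.1
finger_force: 0.2
```

Call:
drive_tool([
  [255,0,-0.002,-0.01,0,0,0],
  [255,0,0.018,-0.025,0,0,0],
  [255,0,0.036,-0.0245,0,0,0],
  [255,0,0.036,-0.0245,0,0,0],
  [255,0,0.036,-0.0245,0,0,0],
])

```text
time_s: 6.95
tcp_pos: [565.1, 96.0, 61.2]
tcp_rot: [-0.0, 0.733, 0.68, -0.0]
contact_force: [-0.7, 0.6, -0.4]
width: -0.1
finger_force: 0.0
```

```bash
python3 - <<'E'
from h import *
s=readout.get_state(); print(s['tcp_pos'],s['contact_force'])
look('wrist','w7'); prof('w7')
cv2.imwrite('pics/c7.png',cv2.resize(cv2.imread('pics/w7.png')[0:250,130:380],(600,600),interpolation=cv2.INTER_CUBIC))
E
```

```text
[565.0899277   95.99372384  61.22912933] [-0.70371995  0.62902385 -0.44457109]
w7 R-B by col: [153, 155, 154, 152, 150, 143, 140, 139, 137, 136, 136, 133, 131, 130, 130, 127, 124, 127, 129, 128, 129, 132, 134, 136, 136, 136, 137, 139, 139, 139, 137, 137, 134, 132, 130, 126, 125, 123, 121, 118, 114, 114, 115, 115, 113, 105, 83, 54, 36, 45, 79, 109, 112, 115, 121, 125, 126, 124, 122, 120]
column RminusB rows170-240: [-4, -4, -4, 0, 28, 90, 140, 151, 123, 68, 19, 0, -4, -4, -3, -4, -3, -3, -4, -3, -3, -4, -4, -3, -3, -4, 0, 9, 46, 114, 155, 163, 163, 162, 164, 163, 162, 163, 152, 114, 90, 99, 127, 148, 154, 153, 156, 160, 160, 161, 160, 162, 160, 161, 162, 160, 161, 162, 162, 159, 158, 149, 132, 112, 94, 82, 75, 67, 58, 50]
```

View pics/c7.png

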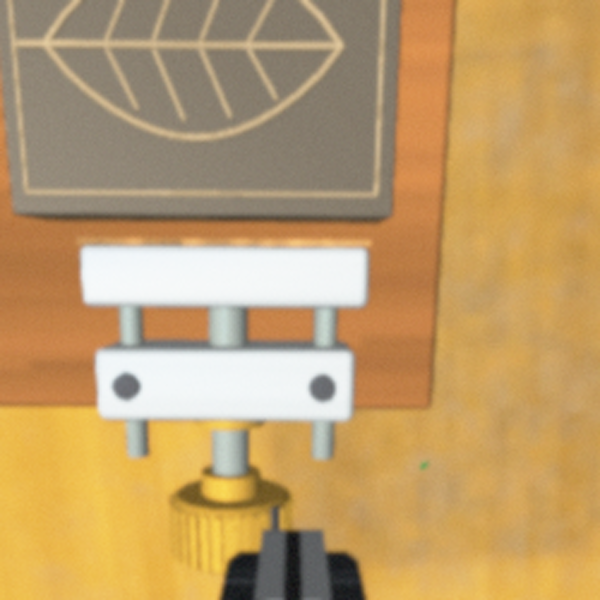

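The jaw is clear of the block. The index line is at crop (276,518), about 49° short of two turns, so one short stroke.

Call:
drive_tool([
  [255,0,-0.009,0.012,0,0,0],
  [255,0,-0.009,0.0185,0,0,0],
  [255,0,-0.009,0.0207,0,0,0],
  [255,0,-0.014,0.0207,0,0,0],
  [255,0,-0.019,0.0207,0,0,0],
  [255,0,-0.023,0.0207,0,0,0],
  [255,0,-0.023,0.0207,0,0,0],
  [255,0,-0.023,0,0,0,0],
])

```text
time_s: 7.67
tcp_pos: [539.5, 97.0, 58.7]
tcp_rot: [-0.002, 0.733, 0.68, -0.003]
contact_force: [-0.8, 0.6, -0.3]
width: -0.4
finger_force: 0.0
```

Call:
drive_tool([
  [255,0,0.023,0,0,0,0],
  [255,0,0.023,0,0,0,0],
  [255,0,0.023,0,0,0,0],
])

```text
time_s: 7.92
tcp_pos: [565.3, 95.9, 60.8]
tcp_rot: [-0.0, 0.733, 0.68, -0.0]
contact_force: [-0.4, 0.6, -0.2]
width: -0.3
finger_force: 0.0
```

```bash
python3 - <<'E'
from h import *
s=readout.get_state(); print(s['tcp_pos'],s['contact_force'])
look('wrist','w8'); prof('w8')
for u,v in [(40,50),(150,213),(388,213),(393,205),(395,100)]:
    print(u,v,plane('w8',130+u/2.4,v/2.4,34).round(1),world('w8',int(130+u/2.4),int(v/2.4)).round(1))
E
```

```text
[565.25727388  95.92160586  60.78252407] [-0.40882878  0.56764269 -0.18591639]
w8 R-B by col: [153, 154, 154, 153, 148, 140, 137, 137, 135, 134, 134, 131, 125, 125, 127, 125, 121, 121, 126, 127, 130, 132, 134, 136, 136, 137, 137, 137, 138, 135, 133, 130, 129, 119, 95, 75, 68, 67, 79, 98, 108, 109, 109, 112, 113, 109, 108, 110, 115, 111, 109, 115, 115, 114, 122, 126, 125, 124, 122, 119]
column RminusB rows170-240: [-4, -4, -4, -1, 24, 83, 137, 151, 126, 71, 21, 0, -3, -4, -3, -4, -4, -3, -2, -4, -4, -3, -3, -3, -3, -4, -2, 1, 20, 73, 139, 162, 164, 162, 162, 162, 162, 162, 155, 134, 97, 90, 109, 133, 145, 147, 154, 160, 161, 161, 161, 161, 161, 161, 161, 161, 160, 159, 161, 160, 158, 150, 132, 111, 92, 81, 75, 66, 61, 53]
40 50 [517.8 210.9  34. ] [517.7 211.1  34.5]
150 213 [537.8 174.8  34. ] [537.6 175.3  33.9]
388 213 [593.9 170.6  34. ] [593.4 171.   34.7]
393 205 [595.1 172.3  34. ] [597.7 174.1  13.3]
395 100 [596.4 194.7  34. ] [596.3 195.3  32.8]
```

The index line is about 15° short of two turns, well within tolerance. Next, move to behind the block.

Call:
drive_tool([
  [255,0,0.01,-0.035,0,0,0],
  [255,0.03,0.035,-0.04,0,0,0],
  [255,0.065,0.052,-0.04,0,0,0],
  [255,0.1,0.052,-0.04,0,0,0],
  [255,0.113,0.052,-0.04,0,0,0],
  [255,0.113,0.052,-0.01,0,0,0],
  [255,0.113,0.052,-0.01,0,0,0],
  [255,0.113,0.052,-0.01,0,0,0],
])

```text
time_s: 8.63
tcp_pos: [622.2, 203.7, 68.1]
tcp_rot: [-0.002, 0.733, 0.68, -0.004]
contact_force: [0.0, -0.9, 0.5]
width: 0.2
finger_force: 0.0
```

```bash
python3 - <<'E'
from h import *
s=readout.get_state(); print(s['tcp_pos'],s['tcp_rot'],s['contact_force'])
look('wrist','w9');look('side','d9')
a=cv2.resize(cv2.imread('pics/w9.png'),(500,375));b=cv2.resize(cv2.imread('pics/d9.png')[180:290,190:320],(300,254),interpolation=cv2.INTER_CUBIC)
o=np.zeros((375,800,3),np.uint8);o[:,:500]=a;o[:254,500:]=b;cv2.imwrite('pics/c9.png',o)
E
```

```text
[622.16210398 203.74564566  68.08768832] [-0.00166793  0.73293505  0.68028484 -0.00399647] [ 0.00811684 -0.92440405  0.47986487]
```

View pics/c9.png

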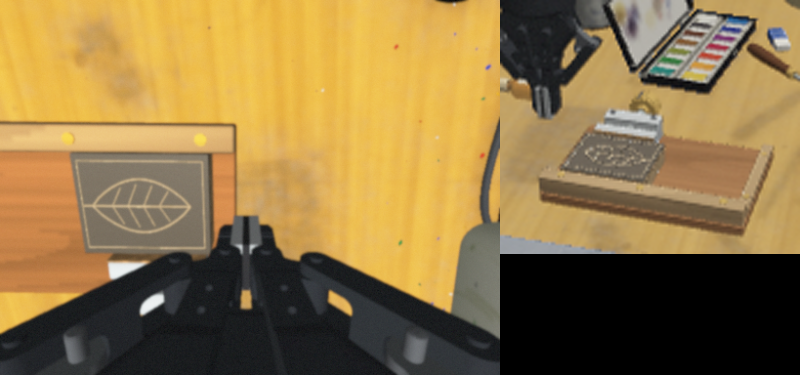

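The fingertip is at (246,216), right of the block's end (211,205) with a clear gap. Descend and push.

Call:
drive_tool([
  [255,0,0.001,0.025,0,0,0],
  [255,0,0.001,0.051,0,0,0],
  [255,0,0.001,0.051,0,0,0],
  [255,0,-0.01,0.051,0,0,0],
  [255,0,-0.016,0.051,0,0,0],
  [255,0,-0.022,0.051,0,0,0],
  [255,0,-0.03,0.051,0,0,0],
  [255,0,-0.038,0.051,0,0,0],
])

```text
time_s: 9.4
tcp_pos: [588.8, 207.6, 21.8]
tcp_rot: [0.001, 0.733, 0.68, 0.001]
contact_force: [1.7, -1.0, 1.2]
width: 0.4
finger_force: 0.8
```

Call:
drive_tool([
  [255,0,-0.01,0,0,0,0],
  [255,0,-0.02,0,0,0,0],
  [255,0,-0.03,0,0,0,0],
  [255,0,-0.04,0,0,0,0],
  [255,0,-0.05,0,0,0,0],
  [255,0,-0.058,0,0,0,0],
  [255,0,-0.064,0,0,0,0],
  [255,0,-0.064,0,0,0,0],
])

```text
time_s: 10.07
tcp_pos: [522.6, 212.5, 20.4]
tcp_rot: [-0.0, 0.733, 0.68, -0.0]
contact_force: [-0.6, -0.2, -0.3]
width: 0.3
finger_force: 0.0
```

Call:
drive_tool([
  [255,0,-0.003,0,0,0,0],
  [255,0,-0.006,0,0,0,0],
  [255,0,-0.008,0,0,0,0],
  [255,0,-0.01,0,0,0,0],
  [255,0,-0.01,0,0,0,0],
])

```text
time_s: 10.48
tcp_pos: [516.0, 212.8, 20.6]
tcp_rot: [0.002, 0.733, 0.68, 0.001]
contact_force: [5.4, -2.0, 0.7]
width: -0.0
finger_force: 2.3
```

Call:
drive_tool([
  [255,0,-0.0015,0,0,0,0],
  [255,0,-0.003,0,0,0,0],
  [255,0,-0.003,0,0,0,0],
])

```text
time_s: 10.73
tcp_pos: [515.8, 212.9, 21.6]
tcp_rot: [0.004, 0.734, 0.679, 0.003]
contact_force: [9.3, -3.5, 0.8]
width: -0.0
finger_force: 4.5
```

```bash
python3 - <<'E'
from h import *
s=readout.get_state(); print(s['tcp_pos'],s['contact_force'])
E
```

```text
[515.82131893 212.91713384  21.5983124 ] [ 9.33757083 -3.47075867  0.77565624]
```

Stopped firmly against the lip (force rises with no advance). Back off, raise and check.

Call:
drive_tool([
  [255,0,0.006,0,0,0,0],
  [255,0,0.016,0,0,0,0],
  [255,0,0.026,0,0,0,0],
  [255,0,0.03,-0.04,0,0,0],
  [255,-0.02,0.03,-0.08,0,0,0],
  [255,-0.06,0.01,-0.12,0,0,0],
  [255,-0.1,-0.02,-0.14,0,0,0],
  [255,-0.12,-0.03,-0.14,0,0,0],
])

```text
time_s: 11.4
tcp_pos: [478.7, 104.7, 159.1]
tcp_rot: [0.0, 0.733, 0.681, 0.001]
contact_force: [0.6, -1.2, 0.5]
width: 0.2
finger_force: 0.0
```

Call:
drive_tool([
  [255,0,0,0,0,0,0],
  [255,0,0,0,0,0,0],
  [255,0,0,0,0,0,0],
])

```text
time_s: 11.65
tcp_pos: [478.3, 104.8, 156.7]
tcp_rot: [-0.0, 0.733, 0.68, 0.0]
contact_force: [0.3, -0.1, -0.1]
width: -0.4
finger_force: 0.0
```

```bash
python3 - <<'E'
from h import *
s=readout.get_state(); print(s['tcp_pos'],s['contact_force'])
look('wrist','w10')
cv2.imwrite('pics/c10.png',cv2.resize(cv2.imread('pics/w10.png'),(800,600),interpolation=cv2.INTER_CUBIC))
E
```

```text
[478.30822925 104.81511014 156.73669245] [ 0.25681769 -0.12753838 -0.05060277]
```

View pics/c10.png

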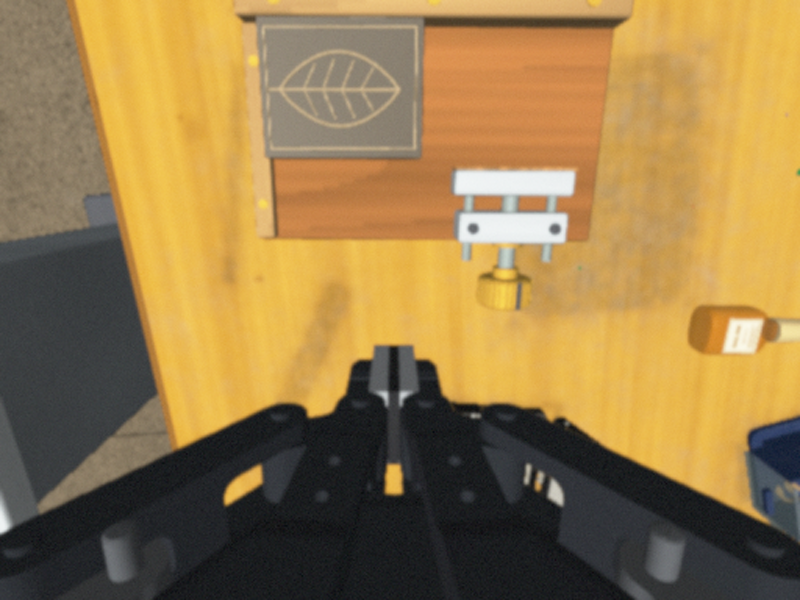

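The block's end lies against the lip at (265,90). The fence side and the bystanders are untouched, and the wheel is about 15–20° short of two turns.

```bash
python3 -c "
from h import *
print(workorder.finish_job())"
```

```text
the job is handed in; nothing more can be done
None
```

The job is handed in, but no verdict came back: the thumbwheel was rolled anticlockwise about 1.95 turns (within tolerance), then the block was pushed against the end lip until it stopped, with the bystanders untouched and the arm clear.

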